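Roll a lens tube into a bench snap gauge

ROBOT

A 7-joint arm with a two-finger parallel gripper is mounted at the origin on a cart in front of the work surface, level with it; the furniture and walls round the work are solid. World frame = base frame: x ahead of the robot, y to its left, z up, the work surface at z = 0. Lengths are in m, angles in rad, forces in N, time in s.
With the tool pointing down it reaches from about 0.425 to 0.875 m from the base axis. Payload 8.4 kg.
Tool frame: the origin (TCP) lies at the very end of the fingers, on their centre line; the grasp point (between the pads) lies 19 mm behind it (robot.grip_point_offset is the distance from the TCP to the grasp point, in m); z points along the fingers, y is the line along which they close (so a half turn about z gives the same grasp; the last joint's range is limited). The gripper opens to 85 mm and grips with 20 to 120 N. Pads are 22 mm wide; open, the fingers measure 114 mm over their backs; the gripper's body (76 mm by 85 mm) begins 54 mm behind the grasp point. The pads swing forward as they close: fully open they stand 13 mm farther back than shut.
Start: joints at [1.178, 0.333, 0.04, 1.465, -0.013, 1.343, -0.059], TCP at [0.188, -0.622, 0.194] pointing down, gripper open.
Joint ranges: [-2.58, 2.58], [-0.38, 2.09], [-1.3, 1.39], [0.25, 2.4], [-1.5, 4.64], [0.08, 2.09], [-2.65, 2.65]. Speed limits (rad/s): [2.22, 2.22, 2.79, 2.79, 3.14, 3.14, 3.14].

INTERFACE

Orientations are given as a unit quaternion [x, y, z, w].
In Python, from plant import robot gives the robot as it stands. The module is installed in compiled form; this text tells all that it offers.
- The arm moves only by the shell command python3 -m crank 'ROWS' [FORCE]. ROWS is JSON, a list of rows, each an object of numbers: "rx", "ry", "rz": the turn, a rotation vector about the world's x, y, z in rad; "dx", "dy", "dz": the shift along the world's x, y, z in m; "hand": the opening, from -1 (shut) to 1 (fully open), so that 0 is half open. In form: [{"rx": .., "ry": .., "rz": .., "dx": .., "dy": .., "dz": .., "hand": ..}, ...]. A call has 1 to 20 rows; each row shifts and turns the commanded pose from where the row before left it; what a row does not reach is not made up. A row lasts 1/8 s, in which the tool goes at most 62.5 mm and 10.7 degrees, less where a joint would pass 70% of its speed; a pose out of reach is approached as far as the arm can. A call is refused whole if a number of a shift passes 0.0625 or a number of a turn 0.188, either way. A call with a gripper value outside its range is refused whole. The fingers move at their own pace and stop on an object; FORCE is the grip in N (left out, the last holds). Time passes only in rows, so rows that do not move let the fingers close. It gives the time, the measured TCP pose, the force, the opening and the grip force at its end, in the units of the state.
- robot.state(): the state, without advancing time (a new reading comes with each control period).
- robot.grab_frame(name): name is "scene" or "top" or "wrist"; returns (picture, depth): 400x640x3 uint8, red, green, blue; 400x640 float32, m along the optical axis (not along the pixel's ray), 0 where there is no reading.
- robot.get_calibration(name): a dict with "K" (3x3 intrinsics, pixels), "k1" (the pictures are not rectified: a ray, as slopes to the right and down, at radius r is drawn at 1 + k1 r^2 times it, then the intrinsics apply), "pose" (4x4, takes a point from camera to world coordinates). Camera axes: x right, y down, z forward; pixel columns grow to the right and rows downward; lengths in m; the calibration is good to about 2 mm. A picture is of the moment at which its call begins: read the wrist's pose just before it. get_calibration takes no time and is no camera call; for the wrist camera it gives the pose at the moment of the call.
- robot.close_job(): hands the job in; it is judged then, once.
Trained networks look in the newest picture that a camera, given by its name, has taken for a name from the list of things; names that differ only in an ending like _2 or _b are one class to them, and where a whole thing is asked for, a point or a joint stands for the part that bears it (a point fixed in the world has none). Each returns a list of dicts, best first, with "score" (0 to 1); they miss things now and then, are a little off and sometimes report something else, mostly with a low value. They report only what shows in the picture. A call takes as long as a camera call. They do not tell look-alikes from the thing itself.
- robot.search_frame(camera, label): "centre" ([x, y, z] in m, in world coordinates, good to about 4 mm: the middle of the surface that is visible of it).
- robot.tip_of(camera, label): "centre" ([x, y, z] in m, in world coordinates, good to about 4 mm: a listed point, or the origin of a listed thing).
The state is a dict: "clock": time; "joint_pos": joint angles; "qvel": joint speeds; "effort": joint torques, N m; "tcp_pos": TCP position; "eef_rot": TCP orientation; "ft_force": force on the tool from outside, world axes, zero at the start; "ft_torque": the same for the moment, N m; "gripper_width": finger opening in m; "grasp_force": force on a finger pad.
Only numpy, scipy, OpenCV 4.12 (cv2) and the standard library are available. Lean on these libraries where they do the work, as an engineer would, in place of code of your own. Each camera call takes 0.05 s, during which the arm holds its last target. There are 200 camera calls.

TASK

Check the black lens tube's diameter in the bench snap gauge: lay it gently on the gauge's steel table, across it and along the red line, and let go; then push its side to roll it in under the sprung foot until it clicks over the foot's front nose and comes up against the back nose, so that the needle rests in the green band. Feel for the back nose and stop there: do not push the tube hard and never drive the needle into the red, and leave the tube there, with the eyepiece, loupe and tin undisturbed.

Things in the scene. Friction and masses are not known exactly. Their poses are not given: they have to be found in the camera images.
- lens_tube: Black anodised lens tube with bright end rings, a cylinder 36 mm in diameter and 64 mm long, about 0.12 kg, lying on its side on the worktop. Origin at its middle, on its axis (18 mm above what it lies on); its own y runs along its axis. It rolls easily and its skin is slippery (friction about 0.25).
- gauge_table: Bench snap gauge's ground steel table, 168 x 90 mm, fixed; its deck is 18 mm above the worktop. Origin on the worktop under it; own x is the rolling direction, away from the operator's edge (x = -62 mm) to the rear edge (x = +106 mm); y across, deck from -45 to +45 mm; z up. A lip 3 mm high, 4 mm thick, stands on the deck along the operator's edge.
- rest_line (a point): Middle of the thin red line across the deck, on its surface, 42 mm before the table's origin (20 mm from the operator's edge); axes as the table's. The tube is laid with its axis over this line.
- table_end (a point): Middle of the deck's rear edge, on its surface; axes as the table's. The grey head with the dial is clamped on the rear of the deck by hand, wherever it was last used: the saddle of its foot lies anywhere from 60 to 82 mm beyond the red line (88 to 66 mm before this edge), and is not reported: find it by feel or see it. Column and dial stand at least 37 mm behind the saddle.
- deck_mid (a point): Point of the deck over the table's origin. Above the deck the head's steel foot, 12 mm wide, centred on y = 0, top 47 mm high, reaches forward. Under it, round noses either side of the saddle: the front nose (its front 11.5 mm before the saddle, bottom 33 mm over the deck: the tube must lift it) and the back nose (bottom 23.5 mm over the deck: the tube's stop). Saddle = where the tube's axis is when home.
- foot (a joint): Lift of the sprung foot, m: 0 when empty, hard limit 0.0055. The spring and weight press it down with about 2 N, 0.25 N more per mm lift. Passing the front nose lifts it 0.0030; with the tube home it reads 0.0015. The dial's needle shows it, clockwise: green 0.0009 to 0.0021, red from 0.0038. Passing takes a push of 3 to 4 N; at the back nose it rises past 6 N, then wedges the foot up.
- spare_eyepiece: Bystander: black eyepiece standing on the worktop, 34 mm in diameter, 51 mm tall; origin under its middle.
- loupe: Bystander: black loupe with a white band standing on the worktop, 36 mm in diameter, 30 mm tall; origin under its middle.
- clay_tin: Bystander: round white tin, 64 mm in diameter, 27 mm tall; origin under its middle.
Things that resemble listed ones, but are neither listed nor needed, are in the scene too. Leave any pink or yellow look-alike of the lens_tube alone.

How it is judged:
On the way, in this order (a step that is already met when the one before it is completed fails the run):
1. the tube lies on the table along the red line (axis within 15 mm of it, middle within 15 mm of the table's middle line, square to within 0.25 rad), let go, the foot not lifted (x of lens_tube in the frame of rest_line between -0.015 and 0.015 m and y of lens_tube in the frame of rest_line between -0.015 and 0.015 m and z of lens_tube in the frame of rest_line between 0.015 and 0.021 m and angle between the y axis of lens_tube and the y axis of gauge_table, either way round below 0.25 rad and contact force between the fingers and lens_tube below 0.1 N and value of joint foot below 0.0003 m), for 0.2 s.
2. the tube, on the deck, has lifted the foot by more than 2.5 mm in passing the front nose (value of joint foot above 0.0025 m and z of lens_tube in the frame of rest_line between 0.015 and 0.021 m and x of lens_tube in the frame of rest_line between 0.04 and 0.09 m).
At the end, for the whole second after the job is handed in: The tube lies at rest and let go on the deck in the foot's saddle: the foot is lifted 0.9 to 2.1 mm (needle in the green), the tube's axis is 55 to 87 mm beyond the red line and square to the rolling direction within 0.15 rad, its middle within 20 mm of the table's middle line (value of joint foot between 0.0009 and 0.0021 m and x of lens_tube in the frame of rest_line between 0.055 and 0.087 m and y of lens_tube in the frame of rest_line between -0.02 and 0.02 m and z of lens_tube in the frame of rest_line between 0.015 and 0.021 m and angle between the y axis of lens_tube and the y axis of gauge_table, either way round below 0.15 rad and linear speed of lens_tube below 0.01 m/s and contact force between the fingers and lens_tube below 0.1 N); the robot touches nothing.
It fails at once if the foot is driven up by more than 3.8 mm (needle in the red) (value of joint foot above 0.0038 m).
It fails at once if the fingers push or squeeze the tube with more than 15 N while it lifts the foot (value of joint foot above 0.0003 m and contact force between the fingers and lens_tube above 15 N).
It fails at once if the tube is dropped or pressed on the table with more than 25 N (contact force between lens_tube and gauge_table above 25 N).
It fails at once if the eyepiece, the loupe or the tin is disturbed (moved more than 15 mm) (distance of any of spare_eyepiece, loupe, clay_tin from where it was at the start of the episode above 0.015 m).
It also fails if it takes over 72 s, if anything falls off the work surface, if the arm or the gripper's body presses on something with over 40 N, if the wrist force passes 120 N, or if a joint passes its speed limit or range.

## Working session

There is one attempt and no reset: what is moved stays moved. The work goes in short steps, Python scripts to look and compute and a shell command to move; the robot and the scene stay as the last step left them, time stands still between calls to the robot, and variables do not carry over. Pictures are saved under pics/ and viewed, at most 10 in all, crops included, and the job is handed in when it is done.

```bash
mkdir -p pics; cat > h.py <<'E'
import numpy as np, cv2
from plant import robot
def save(n,f):
    p,d=robot.grab_frame(n); cv2.imwrite(f'pics/{f}.png',p[...,::-1]); return p,d
def cloud(n,d):
    c=robot.get_calibration(n);K=c['K'];k=c['k1']
    v,u=np.mgrid[:d.shape[0],:d.shape[1]].astype(float)
    pts=np.stack([u.ravel(),v.ravel()],1).reshape(-1,1,2)
    xy=cv2.undistortPoints(pts,np.array(K,float),np.array([k,0,0,0,0.])).reshape(-1,2)
    P=np.c_[xy*d.reshape(-1,1),d.ravel()]
    T=np.array(c['pose']); return (P@T[:3,:3].T+T[:3,3]).reshape(*d.shape,3)
E
python3 - <<'E'
from h import *
np.set_printoptions(precision=4,suppress=True)
for cam in ['top','scene']:
    save(cam,cam+'1')
    for l in ['lens_tube','gauge_table','rest_line','table_end','deck_mid','foot','spare_eyepiece','loupe','clay_tin']:
        print(cam,l,[(np.round(r['centre'],3).tolist(),round(r['score'],2)) for r in robot.tip_of(cam,l)[:3]])
    print(robot.get_calibration(cam)['pose'])
print(robot.state())
a=cv2.imread('pics/top1.png');b=cv2.imread('pics/scene1.png')
E
```

```text
top lens_tube [([0.514, -0.057, 0.019], 0.73), ([0.498, 0.054, 0.019], 0.64), ([0.426, -0.112, 0.017], 0.62)]
top gauge_table [([0.466, 0.209, -0.001], 0.74)]
top rest_line [([0.424, 0.199, 0.015], 0.93)]
top table_end [([0.569, 0.231, 0.017], 0.74)]
top deck_mid [([0.466, 0.209, 0.02], 0.55)]Traceback (most recent call last):
  File "<stdin>", line 6, in <module>
ValueError: it knows: clay_tin, deck_mid, gauge_table, lens_tube, loupe, rest_line, spare_eyepiece, table_end
```

View pics/top1.png

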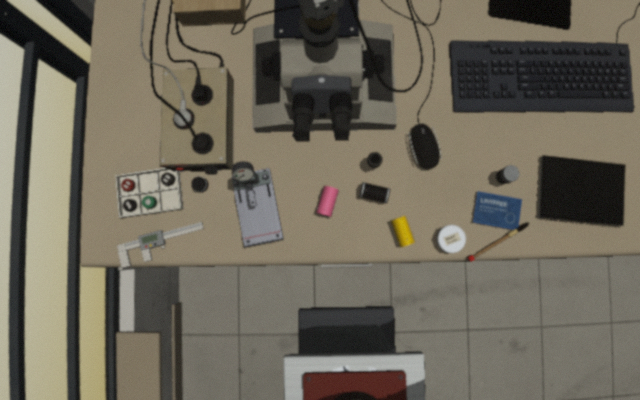

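Top view: gauge table at (258,207) with its red line at (262,238) and head at (245,180). The black tube is at (375,193), between the pink (328,201) and yellow (403,231) look-alikes. The eyepiece is near (374,160).

```bash
python3 - <<'E'
from h import *
np.set_printoptions(precision=4,suppress=True)
p,d=save('top','top2'); W=cloud('top',d)
for l in ['spare_eyepiece','loupe','clay_tin']:
    print(l,[(np.round(r['centre'],3).tolist(),round(r['score'],2)) for r in robot.tip_of('top',l)[:3]])
save('scene','scene1')
for l in ['lens_tube','gauge_table','rest_line','table_end','deck_mid','spare_eyepiece']:
    print(l,[(np.round(r['centre'],3).tolist(),round(r['score'],2)) for r in robot.tip_of('scene',l)[:3]])
# tube
q=W.reshape(-1,3)
m=(np.abs(q[:,0]-.514)<.05)&(np.abs(q[:,1]+.057)<.055)&(q[:,2]>.015)&(q[:,2]<.05)
a=q[m];c=a.mean(0);u,s,vt=np.linalg.svd(a[:,:2]-c[:2],full_matrices=0);print('tube',c,m.sum(),vt[0],np.degrees(np.arctan2(vt[0][1],vt[0][0])),np.ptp((a[:,:2]-c[:2])@vt.T,axis=0),a[:,2].max())
r=(p[...,0]>90)&(p[...,0]>p[...,1]*1.6+10)
rr=W[r];rr=rr[(np.abs(rr[:,0]-.424)<.04)&(np.abs(rr[:,1]-.2)<.06)];print('red',len(rr),rr.mean(0));u,s,vt=np.linalg.svd(rr[:,:2]-rr[:,:2].mean(0),full_matrices=0);print(vt[0],np.ptp((rr[:,:2]-rr[:,:2].mean(0))@vt.T,axis=0))
m=(q[:,0]>.35)&(q[:,0]<.62)&(q[:,1]>.1)&(q[:,1]<.32)&(q[:,2]>.012)&(q[:,2]<.024)
a=q[m][:,:2].astype(np.float32);print('deck rect',cv2.minAreaRect(a),np.median(q[m][:,2]))
i=p[140:260,100:430];cv2.imwrite('pics/topc.png',cv2.resize(i[...,::-1],None,fx=2.4,fy=2.4,interpolation=2))
s=robot.state();print(s['tcp_pos'],s['eef_rot'],s['ft_force'],s['gripper_width'])
E
```

```text
spare_eyepiece [([0.588, -0.059, -0.0], 0.74)]
loupe [([0.547, 0.35, -0.006], 0.68), ([0.47, 0.208, 0.02], 0.29)]
clay_tin [([0.41, -0.227, 0.001], 0.57)]
lens_tube [([0.501, 0.05, 0.017], 0.88), ([0.426, -0.116, 0.021], 0.8), ([0.518, -0.053, 0.016], 0.74)]
gauge_table [([0.586, -0.052, -0.002], 0.57)]
rest_line [([0.428, 0.198, 0.02], 0.64)]
table_end [([0.574, 0.228, 0.02], 0.78)]
deck_mid [([0.466, 0.21, 0.019], 0.72), ([0.466, 0.208, 0.0], 0.16)]
spare_eyepiece [([0.588, -0.053, -0.003], 0.8)]
tube [ 0.5147 -0.0569  0.0321] 456 [-0.249  -0.9685] -104.41876376920251 [0.0644 0.0365] 0.04114553010622002
red 0 [nan nan nan]<stdin>:14: RuntimeWarning: Mean of empty slice.
  ret = um.true_divide(
Traceback (most recent call last):
IndexError: index 0 is out of bounds for axis 0 with size 0
```

View pics/scene1.png

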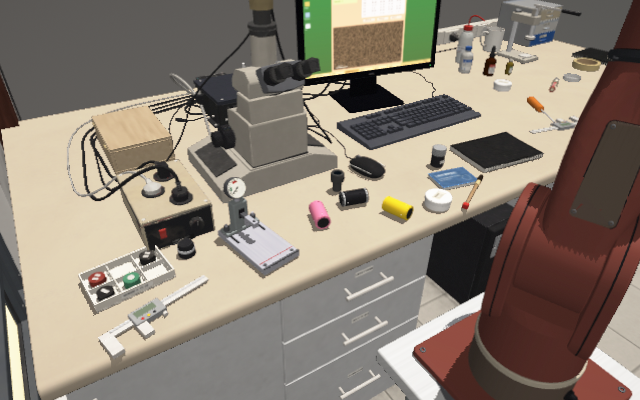

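The scene view agrees: the black tube lies at (352,198) and the gauge at (255,240), its head at the rear-left. The eyepiece stands at (337,180), close behind the tube.

```bash
python3 - <<'E'
from h import *
np.set_printoptions(precision=4,suppress=True)
p,d=save('top','top3'); W=cloud('top',d); q=W.reshape(-1,3)
m=(q[:,0]>.35)&(q[:,0]<.62)&(q[:,1]>.12)&(q[:,1]<.28)&(q[:,2]>.012)&(q[:,2]<.026)
a=q[m][:,:2].astype(np.float32);print('deck rect',cv2.minAreaRect(a),np.median(q[m][:,2]))
th=np.arctan2(.030,.145);
R=np.array([[np.cos(th),np.sin(th)],[-np.sin(th),np.cos(th)]])
l=(q[:,:2]-[.466,.209])@R.T
g=(np.abs(l[:,0])<.13)&(np.abs(l[:,1])<.007)&(q[:,2]>.03)&(q[:,2]<.12)
o=np.argsort(l[g][:,0]);print(np.c_[l[g],q[g][:,2]][o])
r=p.astype(int);rm=((r[...,0]-r[...,1])>25).ravel()&(np.abs(l[:,0]+.042)<.03)&(np.abs(l[:,1])<.05)
print('red',rm.sum(),q[rm].mean(0),l[rm].mean(0), np.polyfit(q[rm][:,1],q[rm][:,0],1) if rm.sum()>3 else 0)
i=p[140:260,100:430];cv2.imwrite('pics/topc.png',cv2.resize(i[...,::-1],None,fx=2.4,fy=2.4,interpolation=2))
s=robot.state();print({k:np.round(s[k],4) for k in ['clock','tcp_pos','eef_rot','ft_force','gripper_width','joint_pos']})
E
```

```text
deck rect ((0.5123695135116577, 0.217625692486763), (0.2184915691614151, 0.09488102048635483), 11.184483528137207) 0.01800989568371647
[[ 0.0216 -0.0021  0.0616]
 [ 0.0216 -0.0036  0.0577]
 [ 0.0218 -0.0002  0.0637]
 [ 0.0222  0.0018  0.0641]
 [ 0.023  -0.005   0.0636]
 [ 0.0232 -0.0032  0.0661]
 [ 0.0235 -0.0012  0.0673]
 [ 0.0246  0.0016  0.0628]
 [ 0.0247  0.0033  0.0655]
 [ 0.0249 -0.0057  0.0655]
 [ 0.0255 -0.0034  0.0643]
 [ 0.0259 -0.0014  0.0655]
 [ 0.0265  0.0009  0.064 ]
 [ 0.0272  0.0032  0.0631]
 [ 0.0273 -0.0059  0.0636]
 [ 0.0274 -0.0041  0.0661]
 [ 0.0282 -0.0017  0.0643]
 [ 0.0285  0.0003  0.0651]
 [ 0.029   0.0024  0.0653]
 [ 0.0293 -0.0064  0.0643]
 [ 0.03   -0.0041  0.0632]
 [ 0.03   -0.0025  0.0665]
 [ 0.0309  0.0001  0.0638]
 [ 0.0312  0.0021  0.0648]
 [ 0.0314 -0.0069  0.0645]
 [ 0.032  -0.0047  0.0643]
 [ 0.0323 -0.0027  0.0653]
 [ 0.0333 -0.      0.0615]
 [ 0.0335  0.0018  0.0637]
 [ 0.0339 -0.0054  0.0658]
 [ 0.034  -0.0037  0.0684]
 [ 0.035  -0.001   0.0649]
 [ 0.0357  0.0014  0.0633]
 [ 0.036   0.0033  0.0648]
 [ 0.0364 -0.0038  0.0667]
 [ 0.0364 -0.0054  0
[... 3325 characters left out ...]
3]
 [ 0.0802 -0.0046  0.1152]
 [ 0.0802  0.0058  0.1166]
 [ 0.0808 -0.0025  0.1147]
 [ 0.0809  0.0047  0.1108]
 [ 0.0809  0.0009  0.1186]
 [ 0.0814 -0.0058  0.1197]
 [ 0.0819  0.0001  0.1115]
 [ 0.0821  0.0035  0.1154]
 [ 0.0822  0.0069  0.1194]
 [ 0.0827 -0.0013  0.1175]
 [ 0.0837  0.0044  0.1199]]
red 0 [nan nan nan] [nan nan] 0
{'clock': np.float64(0.9), 'tcp_pos': array([ 0.1882, -0.6221,  0.1935]), 'eef_rot': array([0.9892, 0.1464, 0.    , 0.    ]), 'ft_force': array([-0.1139,  0.2129,  0.7194]), 'gripper_width': np.float64(0.0851), 'joint_pos': array([ 1.1778,  0.3332,  0.0399,  1.4654, -0.0134,  1.3433, -0.0585])}<stdin>:12: RuntimeWarning: Mean of empty slice.
  ret = um.true_divide(
```

View pics/topc.png

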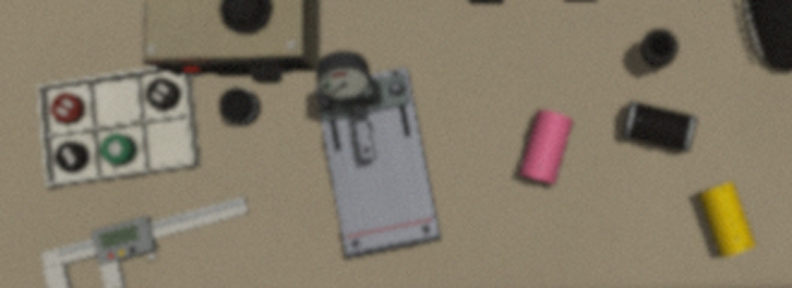

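Crop: gauge with red line at (385,240) and foot front at about (365,160). The tube axis is at about 75.6° in world. The saddle should be about 76 mm past the line. I'll grasp the tube by its ends, which clears the neighbours.

```bash
python3 -m crank '[{"dx":0.0272,"dy":0.0471,"rz":-0.0454},{"dx":0.0272,"dy":0.0471,"rz":-0.0454},{"dx":0.0272,"dy":0.0471,"rz":-0.0454},{"dx":0.0272,"dy":0.0471,"rz":-0.0454},{"dx":0.0272,"dy":0.0471,"rz":-0.0454},{"dx":0.0272,"dy":0.0471,"rz":-0.0454},{"dx":0.0272,"dy":0.0471,"rz":-0.0454},{"dx":0.0272,"dy":0.0471,"rz":-0.0454},{"dx":0.0272,"dy":0.0471,"rz":-0.0454},{"dx":0.0272,"dy":0.0471,"rz":-0.0454},{"dx":0.0272,"dy":0.0471,"rz":-0.0454},{"dx":0.0268,"dy":0.0471,"rz":-0.0454},{"hand":1},{"hand":1}]' 30
cat >> h.py <<'E'
def tube(c0,zlo=.012,zhi=.05,f='w'):
    s=robot.state();p,d=save('wrist',f);W=cloud('wrist',d);q=W.reshape(-1,3)
    m=(d.ravel()>0)&(np.hypot(q[:,0]-c0[0],q[:,1]-c0[1])<.045)&(q[:,2]>zlo)&(q[:,2]<zhi)
    a=q[m]; r=cv2.minAreaRect(a[:,:2].astype(np.float32)*1000)
    c=a[:,:2].mean(0);vt=np.linalg.svd(a[:,:2]-c,full_matrices=0)[2]
    print('n',m.sum(),'mean',a.mean(0),'rect',r,'ang',np.degrees(np.arctan2(vt[0][1],vt[0][0])),'zmax',np.percentile(a[:,2],98))
    R=s['eef_rot'];print('tcp',np.round(s['tcp_pos'],4),'yaw y',np.degrees(2*np.arctan2(R[1],R[0]))-90, np.round(R,3))
    return p,W
E
python3 -c "
from h import *
tube([.514,-.057],f='w1')"
```

```text
schema error: expected keys rx, ry, rz, dx, dy, dz, hand
h.py:16: RuntimeWarning: Mean of empty slice.
  c=a[:,:2].mean(0);vt=np.linalg.svd(a[:,:2]-c,full_matrices=0)[2]
  ret = um.true_divide(
h.py:17: RuntimeWarning: Mean of empty slice.
  print('n',m.sum(),'mean',a.mean(0),'rect',r,'ang',np.degrees(np.arctan2(vt[0][1],vt[0][0])),'zmax',np.percentile(a[:,2],98))
Traceback (most recent call last):
  File "h.py", line 17, in tube
    print('n',m.sum(),'mean',a.mean(0),'rect',r,'ang',np.degrees(np.arctan2(vt[0][1],vt[0][0])),'zmax',np.percentile(a[:,2],98))
                                                                            ~~^^^
IndexError: index 0 is out of bounds for axis 0 with size 0
```

View pics/w1.png

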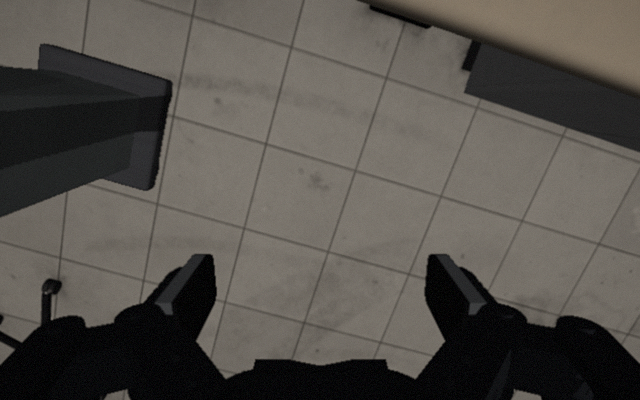

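The picture shows only the floor and the open fingers: the call was refused because every row needs all seven keys.

```bash
python3 -m crank '[{"rx":0,"ry":0,"rz":-0.0454,"dx":0.0272,"dy":0.0471,"dz":0,"hand":1},{"rx":0,"ry":0,"rz":-0.0454,"dx":0.0272,"dy":0.0471,"dz":0,"hand":1},{"rx":0,"ry":0,"rz":-0.0454,"dx":0.0272,"dy":0.0471,"dz":0,"hand":1},{"rx":0,"ry":0,"rz":-0.0454,"dx":0.0272,"dy":0.0471,"dz":0,"hand":1},{"rx":0,"ry":0,"rz":-0.0454,"dx":0.0272,"dy":0.0471,"dz":0,"hand":1},{"rx":0,"ry":0,"rz":-0.0454,"dx":0.0272,"dy":0.0471,"dz":0,"hand":1},{"rx":0,"ry":0,"rz":-0.0454,"dx":0.0272,"dy":0.0471,"dz":0,"hand":1},{"rx":0,"ry":0,"rz":-0.0454,"dx":0.0272,"dy":0.0471,"dz":0,"hand":1},{"rx":0,"ry":0,"rz":-0.0454,"dx":0.0272,"dy":0.0471,"dz":0,"hand":1},{"rx":0,"ry":0,"rz":-0.0454,"dx":0.0272,"dy":0.0471,"dz":0,"hand":1},{"rx":0,"ry":0,"rz":-0.0454,"dx":0.0272,"dy":0.0471,"dz":0,"hand":1},{"rx":0,"ry":0,"rz":-0.0454,"dx":0.0268,"dy":0.0471,"dz":0,"hand":1},{"rx":0,"ry":0,"rz":0,"dx":0,"dy":0,"dz":0,"hand":1},{"rx":0,"ry":0,"rz":0,"dx":0,"dy":0,"dz":0,"hand":1}]' 30
python3 -c "
from h import *
tube([.514,-.057],f='w2')"
```

```text
clock: 2.7
tcp_pos: [0.5141, -0.0573, 0.1934]
eef_rot: [0.992, -0.125, -0.0, 0.0]
ft_force: [0.2, -0.5, -0.3]
gripper_width: 0.0854
grasp_force: 0.0
n 2317 mean [ 0.52003018 -0.05626006  0.02973714] rect ((517.8621826171875, -55.51375198364258), (63.88740539550781, 36.76784896850586), 75.89646911621094) ang -105.40891572600279 zmax 0.034670562576911736
tcp [ 0.5141 -0.0573  0.1934] yaw y -104.36452743775116 [ 0.992 -0.125 -0.     0.   ]
```

View pics/w2.png

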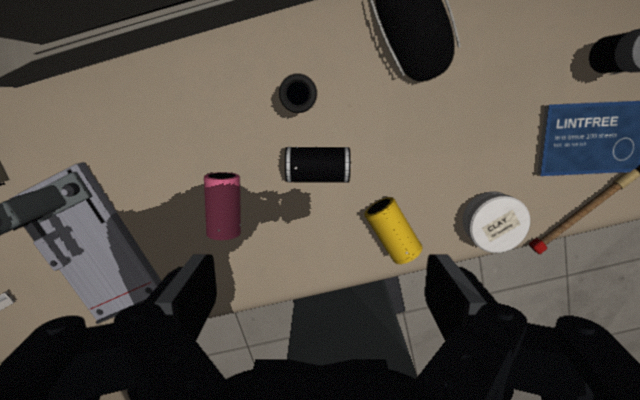

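Wrist view: the black tube is at (318,165) with bright rings at both ends and lies parallel to the closing line. The pink and yellow look-alikes and the eyepiece (298,93) are clear of the fingers' paths. Descend and grip.

```bash
python3 -m crank '[{"rx":0,"ry":0,"rz":0,"dx":0.003,"dy":0.0015,"dz":-0.04,"hand":1},{"rx":0,"ry":0,"rz":0,"dx":0,"dy":0,"dz":-0.04,"hand":1},{"rx":0,"ry":0,"rz":0,"dx":0,"dy":0,"dz":-0.04,"hand":1},{"rx":0,"ry":0,"rz":0,"dx":0,"dy":0,"dz":-0.03,"hand":1},{"rx":0,"ry":0,"rz":0,"dx":0,"dy":0,"dz":-0.02,"hand":1},{"rx":0,"ry":0,"rz":0,"dx":0,"dy":0,"dz":-0.015,"hand":1},{"rx":0,"ry":0,"rz":0,"dx":0,"dy":0,"dz":-0.005,"hand":1},{"rx":0,"ry":0,"rz":0,"dx":0,"dy":0,"dz":0,"hand":1},{"rx":0,"ry":0,"rz":0,"dx":0,"dy":0,"dz":0,"hand":-1},{"rx":0,"ry":0,"rz":0,"dx":0,"dy":0,"dz":0,"hand":-1},{"rx":0,"ry":0,"rz":0,"dx":0,"dy":0,"dz":0,"hand":-1},{"rx":0,"ry":0,"rz":0,"dx":0,"dy":0,"dz":0,"hand":-1},{"rx":0,"ry":0,"rz":0,"dx":0,"dy":0,"dz":0,"hand":-1},{"rx":0,"ry":0,"rz":0,"dx":0,"dy":0,"dz":0,"hand":-1},{"rx":0,"ry":0,"rz":0,"dx":0,"dy":0,"dz":0,"hand":-1},{"rx":0,"ry":0,"rz":0,"dx":0,"dy":0,"dz":0,"hand":-1}]' 25
```

```text
clock: 4.75
tcp_pos: [0.5172, -0.0554, 0.0035]
eef_rot: [0.992, -0.125, -0.0, -0.0]
ft_force: [-0.5, 0.2, 0.1]
gripper_width: -0.0002
grasp_force: 0.0
```

The fingers closed on nothing. I'll look before doing anything else.

```bash
python3 -c "
from h import *
save('wrist','w3');p,d=save('top','t3')
for l in ['lens_tube','spare_eyepiece']:
    for c in ['top','wrist']: print(c,l,[(np.round(r['centre'],3).tolist(),round(r['score'],2)) for r in robot.tip_of(c,l)[:4]])
"
```

```text
top lens_tube [([0.496, 0.054, 0.018], 0.86), ([0.515, -0.058, 0.021], 0.44)]
wrist lens_tube [([0.431, -0.114, 0.016], 0.98), ([0.516, -0.053, 0.019], 0.92), ([0.496, 0.051, 0.024], 0.8)]
top spare_eyepiece [([0.545, 0.351, -0.002], 0.66)]
wrist spare_eyepiece [([0.591, -0.054, -0.001], 0.88)]
```

View pics/w3.png

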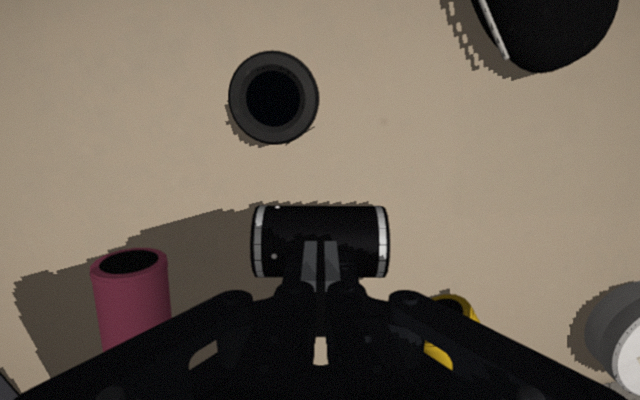

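The tube sits at (320,240), apparently untouched, with the shut fingers at (320,270) on its near side. I'll measure both from depth.

```bash
python3 -c "
from h import *
np.set_printoptions(precision=4,suppress=True)
p,d=robot.grab_frame('wrist');W=cloud('wrist',d)
for v in range(200,330,8): print(v,[tuple(np.round(W[v,u],3).tolist()) for u in (275,311,331,365)])
p,d=robot.grab_frame('top');q=cloud('top',d).reshape(-1,3)
print(robot.get_calibration('wrist')['pose'],robot.state()['tcp_pos'],robot.state()['joint_pos'])
"
```

```text
200 [(0.539, -0.035, -0.003), (0.535, -0.054, -0.002), (0.532, -0.064, -0.002), (0.527, -0.082, -0.002)]
208 [(0.54, -0.038, 0.017), (0.536, -0.055, 0.017), (0.534, -0.064, 0.017), (0.529, -0.08, 0.017)]
216 [(0.539, -0.038, 0.025), (0.534, -0.054, 0.024), (0.532, -0.064, 0.024), (0.527, -0.079, 0.023)]
224 [(0.536, -0.038, 0.027), (0.532, -0.054, 0.028), (0.529, -0.063, 0.028), (0.525, -0.078, 0.027)]
232 [(0.533, -0.037, 0.031), (0.529, -0.053, 0.031), (0.526, -0.062, 0.029), (0.523, -0.077, 0.03)]
240 [(0.53, -0.036, 0.031), (0.526, -0.053, 0.033), (0.524, -0.061, 0.032), (0.52, -0.076, 0.032)]
248 [(0.526, -0.036, 0.033), (0.53, -0.054, 0.05), (0.528, -0.062, 0.05), (0.516, -0.075, 0.032)]
256 [(0.523, -0.035, 0.034), (0.53, -0.054, 0.058), (0.528, -0.062, 0.059), (0.513, -0.075, 0.033)]
264 [(0.519, -0.033, 0.033), (0.53, -0.055, 0.066), (0.528, -0.061, 0.065), (0.508, -0.074, 0.033)]
272 [(0.514, -0.032, 0.031), (0.53, -0.055, 0.071), (0.528, -0.061, 0.071), (0.504, -0.073, 0.033)]
280 [(0.493, -0.021, -0.002), (0.53, -0.055, 0.076), (0.528, -0.061, 0.077), (0.48, -0.072, -0.002)]
288 [(0.488, -0.02, -0.002), (0.531, -0.055, 0.083), (0.529, -0.061, 0.083), (0.475, -0.071, -0.001)]
296 [(0.534, -0.045, 0.088), (0.531, -0.055, 0.088), (0.529, -0.061, 0.088), (0.527, -0.071, 0.088)]
304 [(0.533, -0.045, 0.092), (0.53, -0.055, 0.092), (0.528, -0.061, 0.09), (0.528, -0.07, 0.093)]
312 [(0.534, -0.046, 0.097), (0.529, -0.055, 0.093), (0.529, -0.061, 0.095), (0.528, -0.07, 0.097)]
320 [(0.538, -0.049, 0.107), (0.523, -0.053, 0.088), (0.526, -0.06, 0.095), (0.532, -0.07, 0.106)]
328 [(0.537, -0.049, 0.11), (0.519, -0.052, 0.087), (0.518, -0.058, 0.088), (0.532, -0.069, 0.11)]
[[-0.2477 -0.9311 -0.2676  0.5863]
 [-0.9688  0.2379  0.0692 -0.0724]
 [-0.0008  0.2764 -0.961   0.1817]
 [ 0.      0.      0.      1.    ]] [ 0.5172 -0.0554  0.0035] [ 0.4443  0.3008 -0.4783  1.9608  0.1723  0.9192 -1.9425]
```

Tube measures as still at home: top at z 0.034, axis at x about 0.517. The fingers appear to end above it, at z about 0.043. That contradicts the TCP reading of 0.0035, so I'll check with the scene camera.

```bash
python3 -c "
from h import *
np.set_printoptions(precision=4,suppress=True)
p,d=robot.grab_frame('wrist');W=cloud('wrist',d)
print([(v,np.round(W[v,[306,311,331]][:,[0,2]],3).tolist()) for v in range(236,251)])
p,d=robot.grab_frame('scene');W=cloud('scene',d)
P=p[120:260,260:460];a=cv2.resize(P[...,::-1],None,fx=4,fy=4,interpolation=2);cv2.imwrite('pics/s3.png',a)
m=(np.abs(W[...,0]-.517)<.07)&(np.abs(W[...,1]+.055)<.06)
for lo in np.arange(0,.14,.01):
    k=m&(W[...,2]>=lo)&(W[...,2]<lo+.01);
    if k.sum(): print(round(lo,2),k.sum(),W[k].min(0),W[k].max(0))
"
```

```text
[(236, [[0.528, 0.032], [0.527, 0.031], [0.525, 0.03]]), (237, [[0.527, 0.031], [0.527, 0.031], [0.525, 0.031]]), (238, [[0.527, 0.032], [0.526, 0.031], [0.524, 0.032]]), (239, [[0.527, 0.032], [0.526, 0.031], [0.524, 0.032]]), (240, [[0.527, 0.033], [0.525, 0.031], [0.523, 0.032]]), (241, [[0.53, 0.043], [0.53, 0.043], [0.528, 0.044]]), (242, [[0.53, 0.044], [0.53, 0.045], [0.528, 0.046]]), (243, [[0.531, 0.047], [0.53, 0.046], [0.528, 0.045]]), (244, [[0.531, 0.047], [0.53, 0.046], [0.528, 0.046]]), (245, [[0.531, 0.048], [0.53, 0.049], [0.528, 0.049]]), (246, [[0.531, 0.049], [0.529, 0.048], [0.528, 0.049]]), (247, [[0.531, 0.051], [0.53, 0.049], [0.528, 0.051]]), (248, [[0.531, 0.051], [0.531, 0.052], [0.528, 0.052]]), (249, [[0.531, 0.052], [0.53, 0.052], [0.528, 0.051]]), (250, [[0.53, 0.053], [0.53, 0.052], [0.528, 0.053]])]
0.0 903 [ 0.447 -0.115  0.   ] [0.5868 0.0049 0.01  ]
0.01 116 [ 0.4478 -0.0925  0.0104] [ 0.5863 -0.0205  0.02  ]
0.02 159 [ 0.4475 -0.0973  0.02  ] [ 0.5861 -0.0206  0.0299]
0.03 242 [ 0.447  -0.1141  0.03  ] [ 0.586  -0.0216  0.0395]
0.04 70 [ 0.5034 -0.0667  0.04  ] [ 0.5865 -0.0398  0.05  ]
0.05 59 [ 0.5022 -0.0678  0.0502] [ 0.5847 -0.0387  0.0598]
0.06 50 [ 0.5029 -0.0666  0.0601] [ 0.5245 -0.04    0.0695]
0.07 43 [ 0.5038 -0.0672  0.0701] [ 0.5272 -0.0408  0.0795]
0.08 59 [ 0.4963 -0.0817  0.0801] [ 0.5165 -0.0253  0.0899]
0.09 138 [ 0.4946 -0.0931  0.0902] [ 0.5289 -0.016   0.1   ]
0.1 115 [ 0.4928 -0.0999  0.1   ] [ 0.5343 -0.011   0.11  ]
0.11 140 [ 0.4909 -0.1052  0.11  ] [ 0.523  -0.0023  0.12  ]
0.12 164 [ 0.4877 -0.1134  0.12  ] [0.5393 0.0034 0.1299]
0.13 214 [ 0.4876 -0.1142  0.1301] [0.5425 0.005  0.14  ]
0.14 184 [ 0.4912 -0.1041  0.14  ] [ 0.532  -0.0068  0.15  ]
```

View pics/s3.png

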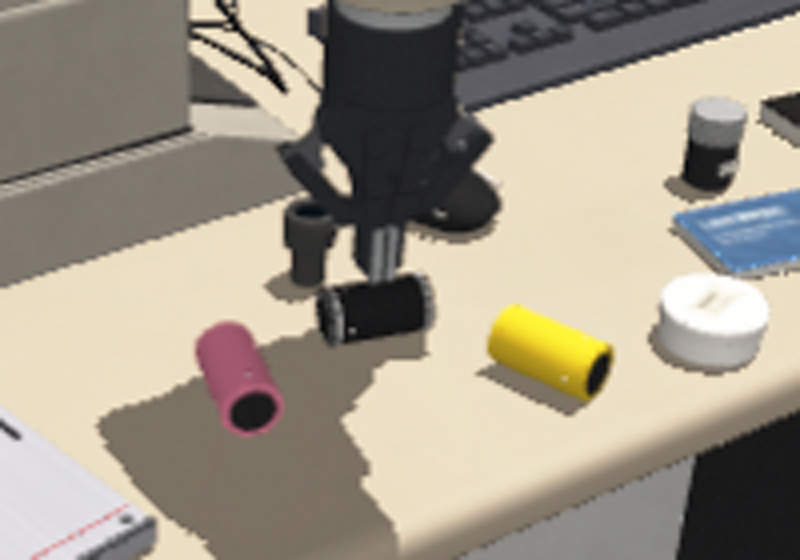

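The scene crop shows the shut fingers at (380,260) ending just above the tube at (375,310). The real fingertips are therefore about 39 mm behind the reported TCP, and depth from two cameras agrees. From here I'll use true tip height = reported z + 0.039. I'll open here above the tube, then go down.

```bash
python3 -m crank '[{"rx":0,"ry":0,"rz":0,"dx":0.002,"dy":0,"dz":0.01,"hand":1},{"rx":0,"ry":0,"rz":0,"dx":0,"dy":0,"dz":0,"hand":1},{"rx":0,"ry":0,"rz":0,"dx":0,"dy":0,"dz":0,"hand":1},{"rx":0,"ry":0,"rz":0,"dx":0,"dy":0,"dz":0,"hand":1},{"rx":0,"ry":0,"rz":0,"dx":0,"dy":0,"dz":0,"hand":1},{"rx":0,"ry":0,"rz":0,"dx":0,"dy":0,"dz":0,"hand":1},{"rx":0,"ry":0,"rz":0,"dx":0,"dy":0,"dz":0,"hand":1},{"rx":0,"ry":0,"rz":0,"dx":0,"dy":0,"dz":-0.02,"hand":1},{"rx":0,"ry":0,"rz":0,"dx":0,"dy":0,"dz":-0.015,"hand":1},{"rx":0,"ry":0,"rz":0,"dx":0,"dy":0,"dz":-0.01,"hand":1},{"rx":0,"ry":0,"rz":0,"dx":0,"dy":0,"dz":-0.005,"hand":1},{"rx":0,"ry":0,"rz":0,"dx":0,"dy":0,"dz":0,"hand":1}]' 25
python3 -m crank '[{"rx":0,"ry":0,"rz":0,"dx":0,"dy":0,"dz":-0.002,"hand":1},{"rx":0,"ry":0,"rz":0,"dx":0,"dy":0,"dz":0,"hand":-1},{"rx":0,"ry":0,"rz":0,"dx":0,"dy":0,"dz":0,"hand":-1},{"rx":0,"ry":0,"rz":0,"dx":0,"dy":0,"dz":0,"hand":-1},{"rx":0,"ry":0,"rz":0,"dx":0,"dy":0,"dz":0,"hand":-1},{"rx":0,"ry":0,"rz":0,"dx":0,"dy":0,"dz":0,"hand":-1},{"rx":0,"ry":0,"rz":0,"dx":0,"dy":0,"dz":0,"hand":-1}]' 25
```

```text
clock: 6.75
tcp_pos: [0.5191, -0.0554, -0.0367]
eef_rot: [0.992, -0.125, -0.0, -0.0]
ft_force: [-0.2, -0.4, 0.3]
gripper_width: 0.0855
grasp_force: 0.0
clock: 7.62
tcp_pos: [0.5195, -0.0555, -0.0382]
eef_rot: [0.992, -0.125, 0.0, 0.0]
ft_force: [-2.3, 0.5, 5.3]
gripper_width: 0.0637
grasp_force: 27.7
```

```bash
python3 -m crank '[{"rx":0,"ry":0,"rz":0,"dx":0,"dy":0,"dz":0.01,"hand":-1},{"rx":0,"ry":0,"rz":0,"dx":0,"dy":0,"dz":0.03,"hand":-1},{"rx":0,"ry":0,"rz":0,"dx":0,"dy":0,"dz":0.04,"hand":-1},{"rx":0,"ry":0,"rz":0,"dx":0,"dy":0,"dz":0.03,"hand":-1},{"rx":0,"ry":0,"rz":0.0577,"dx":-0.0118,"dy":0.032,"dz":0,"hand":-1},{"rx":0,"ry":0,"rz":0.0577,"dx":-0.0118,"dy":0.032,"dz":0,"hand":-1},{"rx":0,"ry":0,"rz":0.0577,"dx":-0.0118,"dy":0.032,"dz":0,"hand":-1},{"rx":0,"ry":0,"rz":0.0577,"dx":-0.0118,"dy":0.032,"dz":0,"hand":-1},{"rx":0,"ry":0,"rz":0.0577,"dx":-0.0118,"dy":0.032,"dz":0,"hand":-1},{"rx":0,"ry":0,"rz":0.0577,"dx":-0.0118,"dy":0.032,"dz":0,"hand":-1},{"rx":0,"ry":0,"rz":0.0577,"dx":-0.0118,"dy":0.032,"dz":0,"hand":-1},{"rx":0,"ry":0,"rz":0.0577,"dx":-0.0118,"dy":0.032,"dz":0,"hand":-1},{"rx":0,"ry":0,"rz":0,"dx":0,"dy":0,"dz":0,"hand":-1},{"rx":0,"ry":0,"rz":0,"dx":0,"dy":0,"dz":0,"hand":-1}]'
python3 - <<'E'
from h import *
np.set_printoptions(precision=4,suppress=True)
p,d=save('wrist','w4');W=cloud('wrist',d)
for l in ['lens_tube','rest_line','deck_mid','table_end']: print(l,[(np.round(r['centre'],4).tolist(),round(r['score'],2)) for r in robot.tip_of('wrist',l)[:2]])
q=W.reshape(-1,3);r=p.reshape(-1,3).astype(int)
m=(r[:,0]-r[:,1]>25)&(r[:,0]-r[:,2]>25)&(np.abs(q[:,2]-.018)<.006)&(np.abs(q[:,0]-.425)<.04)&(np.abs(q[:,1]-.2)<.06)
if m.sum()>5: print('red',m.sum(),q[m].mean(0),q[m].min(0),q[m].max(0),'slope deg',np.degrees(np.arctan(-np.polyfit(q[m][:,1],q[m][:,0],1)[0])))
m=(np.abs(q[:,2]-.018)<.004)&(np.abs(q[:,1]-.209)<.08)&(q[:,0]>.36)&(q[:,0]<.60)
print('deck',cv2.minAreaRect(q[m][:,:2].astype(np.float32)*1000),np.median(q[m][:,2]))
m=(q[:,2]>.06)&(q[:,2]<.16)&(np.hypot(q[:,0]-.425,q[:,1]-.2)<.045)&(np.abs(np.arange(len(q))//640-200)<90)
print('held',m.sum(),cv2.minAreaRect(q[m][:,:2].astype(np.float32)*1000),q[m][:,2].min(),q[m][:,2].max())
E
```

```text
clock: 9.38
tcp_pos: [0.4245, 0.2008, 0.0713]
eef_rot: [0.994, 0.106, -0.0, 0.0]
ft_force: [0.1, -0.9, -0.8]
gripper_width: 0.0633
grasp_force: 28.4
lens_tube [([0.4204, 0.2008, 0.1254], 0.76), ([0.498, 0.05, 0.0261], 0.55)]
rest_line [([0.4251, 0.2013, 0.0147], 0.79)]
deck_mid [([0.4672, 0.2078, 0.0177], 0.83), ([0.464, 0.21, -0.0052], 0.17)]
table_end []
red 247 [0.4278 0.1988 0.016 ] [0.4189 0.1608 0.0142] [0.4356 0.2422 0.018 ] slope deg 10.572550807139972
deck ((478.416748046875, 211.26223754882812), (144.52528381347656, 90.21939849853516), 10.677519798278809) 0.015839835018970544
held 10608 ((436.4145812988281, 202.4559326171875), (11.43899917602539, 88.62705993652344), 12.057382583618164) 0.11628734295546445 0.1507342875381434
```

View pics/w4.png

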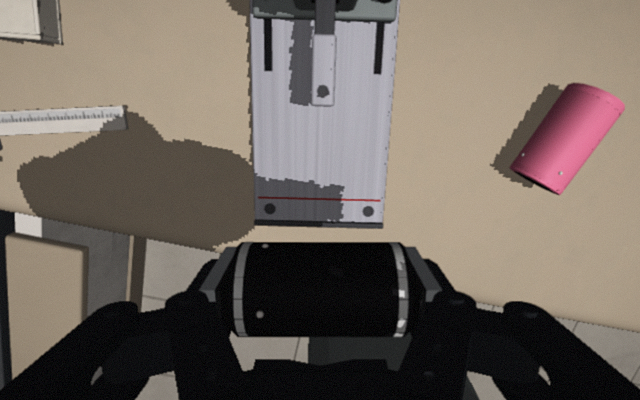

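Wrist view: the tube is held centred at (318,290), with the red line at (318,199) and the foot at (323,90). The table's yaw is 10.6° and the rest point is about (0.427, 0.202). I'll align and lower gently.

```bash
python3 -m crank '[{"rx":0,"ry":0,"rz":-0.027,"dx":0.0025,"dy":0.001,"dz":-0.03,"hand":-1},{"rx":0,"ry":0,"rz":0,"dx":0,"dy":0,"dz":-0.03,"hand":-1},{"rx":0,"ry":0,"rz":0,"dx":0,"dy":0,"dz":-0.015,"hand":-1},{"rx":0,"ry":0,"rz":0,"dx":0,"dy":0,"dz":-0.008,"hand":-1},{"rx":0,"ry":0,"rz":0,"dx":0,"dy":0,"dz":-0.004,"hand":-1},{"rx":0,"ry":0,"rz":0,"dx":0,"dy":0,"dz":-0.001,"hand":-1},{"rx":0,"ry":0,"rz":0,"dx":0,"dy":0,"dz":-0.001,"hand":-1},{"rx":0,"ry":0,"rz":0,"dx":0,"dy":0,"dz":0,"hand":-1},{"rx":0,"ry":0,"rz":0,"dx":0,"dy":0,"dz":0,"hand":-1}]' 20
python3 -m crank '[{"rx":0,"ry":0,"rz":0,"dx":0,"dy":0,"dz":-0.001,"hand":-1},{"rx":0,"ry":0,"rz":0,"dx":0,"dy":0,"dz":0,"hand":-1}]'
```

```text
clock: 10.75
tcp_pos: [0.4275, 0.2016, -0.0173]
eef_rot: [0.996, 0.092, 0.0, -0.0]
ft_force: [0.7, 0.1, -2.3]
gripper_width: 0.0638
grasp_force: 28.3
clock: 11.0
tcp_pos: [0.4272, 0.2016, -0.0186]
eef_rot: [0.996, 0.092, -0.0, -0.0]
ft_force: [0.8, 0.6, -1.2]
gripper_width: 0.0638
grasp_force: 28.3
```

```bash
python3 -m crank '[{"rx":0,"ry":0,"rz":0,"dx":0,"dy":0,"dz":-0.0007,"hand":-1},{"rx":0,"ry":0,"rz":0,"dx":0,"dy":0,"dz":0,"hand":-1}]' 20
python3 -m crank '[{"rx":0,"ry":0,"rz":0,"dx":0,"dy":0,"dz":-0.0007,"hand":-1},{"rx":0,"ry":0,"rz":0,"dx":0,"dy":0,"dz":0,"hand":-1}]'
```

```text
clock: 11.25
tcp_pos: [0.4273, 0.2016, -0.0193]
eef_rot: [0.996, 0.092, -0.0, -0.0]
ft_force: [-0.1, -0.1, -1.7]
gripper_width: 0.0637
grasp_force: 28.3
clock: 11.5
tcp_pos: [0.4273, 0.2016, -0.0199]
eef_rot: [0.996, 0.092, -0.0, -0.0]
ft_force: [-0.1, 0.1, -2.5]
gripper_width: 0.0638
grasp_force: 28.3
```

```bash
for i in 1; do python3 -m crank '[{"rx":0,"ry":0,"rz":0,"dx":0,"dy":0,"dz":-0.0007,"hand":-1},{"rx":0,"ry":0,"rz":0,"dx":0,"dy":0,"dz":0,"hand":-1}]'|grep -E "tcp|ft"; done
python3 -m crank '[{"rx":0,"ry":0,"rz":0,"dx":0,"dy":0,"dz":-0.0007,"hand":-1},{"rx":0,"ry":0,"rz":0,"dx":0,"dy":0,"dz":0,"hand":-1}]'|grep -E "tcp|ft"
python3 -c "
from h import *
p,d=robot.grab_frame('wrist');W=cloud('wrist',d)
for v in range(245,330,12): print(v,np.round(W[v,[275,318,360]],4).tolist())
print('deck',[np.round(W[v,[280,370]],4).tolist() for v in (80,110,140)])"
```

```text
tcp_pos: [0.4274, 0.2016, -0.0202]
ft_force: [-1.9, -1.3, 5.3]
tcp_pos: [0.4275, 0.2016, -0.0203]
ft_force: [-4.9, -3.4, 15.0]
245 [[0.4402, 0.2218, 0.0327], [0.4427, 0.2056, 0.0315], [0.4461, 0.1899, 0.0327]]
257 [[0.4386, 0.2208, 0.0395], [0.4423, 0.2055, 0.0412], [0.4445, 0.1904, 0.0401]]
269 [[0.4365, 0.2198, 0.0445], [0.4389, 0.2048, 0.0438], [0.442, 0.1903, 0.0446]]
281 [[0.4336, 0.219, 0.0476], [0.4364, 0.2044, 0.0477], [0.4395, 0.1902, 0.0485]]
293 [[0.4303, 0.2183, 0.0498], [0.4329, 0.2037, 0.0496], [0.4356, 0.1895, 0.0496]]
305 [[0.4262, 0.2175, 0.0507], [0.4293, 0.203, 0.0512], [0.4317, 0.1888, 0.0509]]
317 [[0.422, 0.2168, 0.0514], [0.4253, 0.2023, 0.0522], [0.4272, 0.1878, 0.0512]]
329 [[0.4162, 0.2161, 0.0502], [0.4188, 0.2011, 0.0499], [0.4222, 0.1867, 0.0508]]
deck [[[0.5001, 0.231, 0.0162], [0.5065, 0.1972, 0.0151]], [[0.4891, 0.2292, 0.0166], [0.4955, 0.1948, 0.0151]], [[0.4774, 0.2276, 0.0146], [0.4843, 0.1925, 0.017]]]
```

Contact with the deck. I'll back off the preload, then let go.

```bash
python3 -m crank '[{"rx":0,"ry":0,"rz":0,"dx":0,"dy":0,"dz":0.0009,"hand":-1},{"rx":0,"ry":0,"rz":0,"dx":0,"dy":0,"dz":0,"hand":-1}]'|grep -E "tcp|ft"
python3 -m crank '[{"rx":0,"ry":0,"rz":0,"dx":0,"dy":0,"dz":0,"hand":0.7},{"rx":0,"ry":0,"rz":0,"dx":0,"dy":0,"dz":0,"hand":1},{"rx":0,"ry":0,"rz":0,"dx":0,"dy":0,"dz":0,"hand":1},{"rx":0,"ry":0,"rz":0,"dx":0,"dy":0,"dz":0,"hand":1},{"rx":0,"ry":0,"rz":0,"dx":0,"dy":0,"dz":0,"hand":1}]'
python3 -c "
from h import *
p,d=robot.grab_frame('wrist');W=cloud('wrist',d)
for v in range(245,330,12): print(v,np.round(W[v,[275,318,360]],4).tolist())"
```

```text
tcp_pos: [0.4275, 0.2017, -0.0203]
ft_force: [-0.3, -1.0, 3.5]
clock: 12.92
tcp_pos: [0.4273, 0.2016, -0.0204]
eef_rot: [0.996, 0.092, -0.0, -0.0]
ft_force: [0.4, 0.1, 0.3]
gripper_width: 0.0852
grasp_force: 0.0
245 [[0.4398, 0.2218, 0.0323], [0.4428, 0.2056, 0.0321], [0.4455, 0.1896, 0.0316]]
257 [[0.4388, 0.2206, 0.0403], [0.4417, 0.2053, 0.0403], [0.4447, 0.1905, 0.0408]]
269 [[0.4364, 0.2197, 0.0447], [0.4392, 0.2048, 0.0446], [0.4415, 0.1901, 0.0438]]
281 [[0.4333, 0.2189, 0.0473], [0.4365, 0.2043, 0.0482], [0.4384, 0.1897, 0.0467]]
293 [[0.4295, 0.2182, 0.0488], [0.4332, 0.2037, 0.0503], [0.436, 0.1896, 0.0506]]
305 [[0.4263, 0.2174, 0.0511], [0.4295, 0.203, 0.0517], [0.4317, 0.1887, 0.0511]]
317 [[0.4219, 0.2167, 0.0515], [0.4252, 0.2022, 0.0523], [0.4272, 0.1878, 0.0514]]
329 [[0.416, 0.216, 0.05], [0.4186, 0.201, 0.0498], [0.421, 0.1862, 0.0493]]
```

The tube lies on the line, let go and unmoved. While raising and backing off I'll check the dial's height against the wrist camera and gripper body.

```bash
python3 -m crank '[{"rx":0,"ry":0,"rz":0,"dx":0,"dy":0,"dz":0.01,"hand":1},{"rx":0,"ry":0,"rz":0,"dx":0,"dy":0,"dz":0.03,"hand":1},{"rx":0,"ry":0,"rz":0,"dx":0,"dy":0,"dz":0.035,"hand":1},{"rx":0,"ry":0,"rz":0,"dx":-0.0207,"dy":-0.0038,"dz":0,"hand":-1},{"rx":0,"ry":0,"rz":0,"dx":-0.0206,"dy":-0.0039,"dz":0,"hand":-1},{"rx":0,"ry":0,"rz":0,"dx":0,"dy":0,"dz":0,"hand":-1},{"rx":0,"ry":0,"rz":0,"dx":0,"dy":0,"dz":0,"hand":-1},{"rx":0,"ry":0,"rz":0,"dx":0,"dy":0,"dz":0,"hand":-1},{"rx":0,"ry":0,"rz":0,"dx":0,"dy":0,"dz":0,"hand":-1},{"rx":0,"ry":0,"rz":0,"dx":0,"dy":0,"dz":0,"hand":-1}]' 20
python3 - <<'E'
from h import *
np.set_printoptions(precision=4,suppress=True)
th=np.radians(10.6);R=np.array([[np.cos(th),np.sin(th)],[-np.sin(th),np.cos(th)]])
for cam in ['top','scene','wrist']:
    p,d=save(cam,cam+'5');q=cloud(cam,d).reshape(-1,3)
    l=np.c_[(q[:,:2]-[.427,.2018])@R.T,q[:,2]]
    g=(l[:,0]>.04)&(l[:,0]<.16)&(np.abs(l[:,1])<.04)&(l[:,2]>.05)&(d.ravel()>0)
    for lo in np.arange(.05,.26,.02):
        k=g&(l[:,2]>=lo)&(l[:,2]<lo+.02)
        if k.sum()>3: print(cam,round(lo,2),k.sum(),np.percentile(l[k],2,axis=0)[:2],np.percentile(l[k],98,axis=0)[:2])
    t=(np.abs(l[:,0])<.03)&(np.abs(l[:,1])<.045)&(l[:,2]>.03)&(l[:,2]<.056)
    if t.sum()>50: print(cam,'tube',cv2.minAreaRect(l[t][:,:2].astype(np.float32)*1000))
print(robot.get_calibration('wrist')['pose'][:3,3],robot.state()['tcp_pos'],robot.state()['joint_pos'])
E
```

```text
clock: 14.22
tcp_pos: [0.3861, 0.194, 0.0545]
eef_rot: [0.996, 0.092, -0.0, -0.0]
ft_force: [-1.0, 0.3, -0.6]
gripper_width: -0.0001
grasp_force: 0.0
top 0.05 168 [ 0.0619 -0.0198] [0.1286 0.0078]
top 0.07 59 [ 0.1126 -0.0202] [0.1283 0.0136]
top 0.09 40 [ 0.1139 -0.0198] [0.1223 0.0118]
top 0.11 180 [ 0.1176 -0.0239] [0.1447 0.0193]
top 0.13 155 [ 0.1271 -0.0186] [0.1474 0.0139]
top tube ((-2.829559326171875, -7.9927825927734375), (54.58435821533203, 35.611976623535156), 88.76187133789062)
scene 0.05 256 [ 0.0604 -0.0146] [0.131  0.0174]
scene 0.07 207 [ 0.1112 -0.0171] [0.1326 0.0178]
scene 0.09 84 [ 0.1124 -0.0169] [0.1325 0.02  ]
scene 0.11 242 [ 0.1152 -0.0217] [0.1385 0.022 ]
scene 0.13 103 [ 0.125  -0.0155] [0.1431 0.0169]
scene tube ((-6.516573905944824, -0.3563041687011719), (66.53123474121094, 34.92961502075195), 86.32038879394531)
wrist 0.05 562 [ 0.0629 -0.0052] [0.0692 0.0062]
wrist tube ((-0.7098884582519531, -0.1036376953125), (64.33394622802734, 35.646820068359375), 89.40589141845703)
[0.4562 0.2072 0.2328] [0.386  0.1939 0.0546] [ 0.2038  0.072  -0.7829  2.102   0.0605  0.9893 -1.9983]
```

The dial top is at z about 0.15, and at the end of the push the wrist camera would sit over it at about 0.165. I'll turn the tool half a turn so the camera trails behind. The tube is at -0.7 mm from the line, centred and square.

```bash
python3 -m crank '[{"rx":0,"ry":0,"rz":0.1848,"dx":0,"dy":0,"dz":0,"hand":-1},{"rx":0,"ry":0,"rz":0.1848,"dx":0,"dy":0,"dz":0,"hand":-1},{"rx":0,"ry":0,"rz":0.1848,"dx":0,"dy":0,"dz":0,"hand":-1},{"rx":0,"ry":0,"rz":0.1848,"dx":0,"dy":0,"dz":0,"hand":-1},{"rx":0,"ry":0,"rz":0.1848,"dx":0,"dy":0,"dz":0,"hand":-1},{"rx":0,"ry":0,"rz":0.1848,"dx":0,"dy":0,"dz":0,"hand":-1},{"rx":0,"ry":0,"rz":0.1848,"dx":0,"dy":0,"dz":0,"hand":-1},{"rx":0,"ry":0,"rz":0.1848,"dx":0,"dy":0,"dz":0,"hand":-1},{"rx":0,"ry":0,"rz":0.1848,"dx":0,"dy":0,"dz":0,"hand":-1},{"rx":0,"ry":0,"rz":0.1848,"dx":0,"dy":0,"dz":0,"hand":-1},{"rx":0,"ry":0,"rz":0.1848,"dx":0,"dy":0,"dz":0,"hand":-1},{"rx":0,"ry":0,"rz":0.1848,"dx":0,"dy":0,"dz":0,"hand":-1},{"rx":0,"ry":0,"rz":0.1848,"dx":0,"dy":0,"dz":0,"hand":-1},{"rx":0,"ry":0,"rz":0.1848,"dx":0,"dy":0,"dz":0,"hand":-1},{"rx":0,"ry":0,"rz":0.1848,"dx":0,"dy":0,"dz":0,"hand":-1},{"rx":0,"ry":0,"rz":0.1848,"dx":0,"dy":0,"dz":0,"hand":-1},{"rx":0,"ry":0,"rz":0.1848,"dx":0,"dy":0,"dz":0,"hand":-1},{"rx":0,"ry":0,"rz":0,"dx":0,"dy":0,"dz":0,"hand":-1}]' 20
python3 -c "
from h import *
print(robot.state()['joint_pos'].round(2) if hasattr(robot.state()['joint_pos'],'round') else robot.state()['joint_pos'],robot.get_calibration('wrist')['pose'][:3,3])"
```

```text
clock: 16.62
tcp_pos: [0.386, 0.1938, 0.0546]
eef_rot: [-0.091, 0.996, 0.0, -0.0]
ft_force: [-0.2, 0.5, -0.1]
gripper_width: -0.0003
grasp_force: 0.0
[ 0.4   0.1  -0.99  2.1   0.1   0.99  1.11] [0.31826695 0.18158954 0.23283373]
```

```bash
python3 -m crank '[{"rx":0,"ry":0,"rz":0,"dx":0,"dy":0,"dz":-0.03,"hand":-1},{"rx":0,"ry":0,"rz":0,"dx":0,"dy":0,"dz":-0.025,"hand":-1},{"rx":0,"ry":0,"rz":0,"dx":0,"dy":0,"dz":-0.0126,"hand":-1},{"rx":0,"ry":0,"rz":0,"dx":0.002,"dy":0.0004,"dz":0,"hand":-1},{"rx":0,"ry":0,"rz":0,"dx":0.002,"dy":0.0004,"dz":0,"hand":-1},{"rx":0,"ry":0,"rz":0,"dx":0.001,"dy":0.0002,"dz":0,"hand":-1},{"rx":0,"ry":0,"rz":0,"dx":0,"dy":0,"dz":0,"hand":-1}]' 20
python3 -c "
from h import *
import numpy as np
np.set_printoptions(precision=4,suppress=True)
th=np.radians(10.6);R=np.array([[np.cos(th),np.sin(th)],[-np.sin(th),np.cos(th)]])
p,d=save('scene','s6');W=cloud('scene',d);l=np.c_[(W.reshape(-1,3)[:,:2]-[.427,.2018])@R.T,W.reshape(-1,3)[:,2]]
k=(abs(l[:,0]+.01)<.05)&(abs(l[:,1])<.05)&(l[:,2]>.024)&(l[:,2]<.08)
for lo in np.arange(.024,.08,.006):
    j=k&(l[:,2]>=lo)&(l[:,2]<lo+.006)&(l[:,0]<-.025); print(round(lo,3),j.sum(),l[j].min(0)[:2] if j.any() else '',l[j].max(0)[:2] if j.any() else '')
cv2.imwrite('pics/s6c.png',cv2.resize(p[150:290,180:360][...,::-1],None,fx=4,fy=4,interpolation=2))"
```

```text
clock: 17.5
tcp_pos: [0.3915, 0.1949, -0.0125]
eef_rot: [-0.091, 0.996, -0.0, 0.0]
ft_force: [-0.5, -0.3, 0.1]
gripper_width: -0.0002
grasp_force: 0.0
0.024 4 [-0.0472  0.0027] [-0.0409  0.0056]
0.03 18 [-0.0496 -0.0074] [-0.0332  0.0116]
0.036 37 [-0.0491 -0.013 ] [-0.031  0.013]
0.042 33 [-0.05   -0.0135] [-0.0314  0.0139]
0.048 40 [-0.0498 -0.0134] [-0.0316  0.0133]
0.054 33 [-0.0491 -0.0134] [-0.0351  0.0125]
0.06 23 [-0.0498 -0.0067] [-0.0403  0.0136]
0.066 30 [-0.0513 -0.0271] [-0.0427  0.0279]
0.072 69 [-0.0518 -0.0312] [-0.025   0.0326]
0.078 34 [-0.0524 -0.0358] [-0.0303  0.0315]
```

View pics/s6c.png

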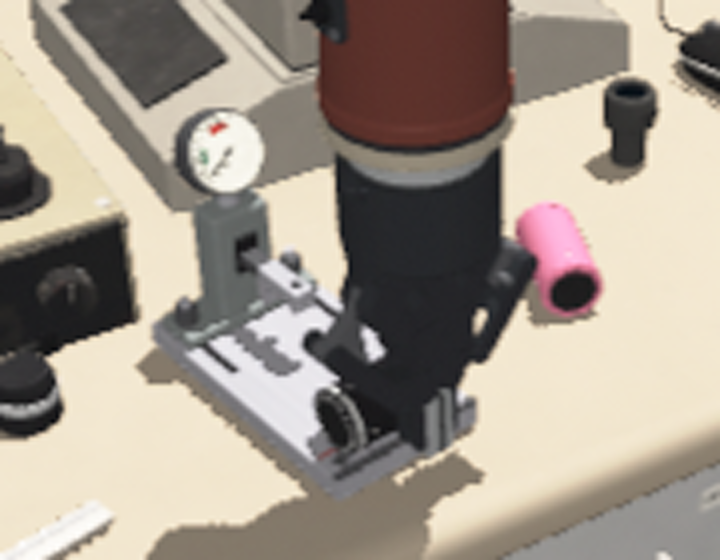

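Scene crop: shut fingers (440,420) stand behind the tube (345,420). The foot (290,285) and dial (225,155) are clear and the needle is at rest. I'll raise 2 mm and roll the tube toward the foot.

```bash
python3 -m crank '[{"rx":0,"ry":0,"rz":0,"dx":0.002,"dy":0.0004,"dz":0.002,"hand":-1},{"rx":0,"ry":0,"rz":0,"dx":0.002,"dy":0.0004,"dz":0,"hand":-1},{"rx":0,"ry":0,"rz":0,"dx":0.002,"dy":0.0004,"dz":0,"hand":-1},{"rx":0,"ry":0,"rz":0,"dx":0.002,"dy":0.0004,"dz":0,"hand":-1},{"rx":0,"ry":0,"rz":0,"dx":0.002,"dy":0.0004,"dz":0,"hand":-1},{"rx":0,"ry":0,"rz":0,"dx":0.003,"dy":0.0006,"dz":0,"hand":-1},{"rx":0,"ry":0,"rz":0,"dx":0.003,"dy":0.0006,"dz":0,"hand":-1},{"rx":0,"ry":0,"rz":0,"dx":0.003,"dy":0.0006,"dz":0,"hand":-1},{"rx":0,"ry":0,"rz":0,"dx":0.003,"dy":0.0006,"dz":0,"hand":-1},{"rx":0,"ry":0,"rz":0,"dx":0.003,"dy":0.0006,"dz":0,"hand":-1},{"rx":0,"ry":0,"rz":0,"dx":0.003,"dy":0.0006,"dz":0,"hand":-1},{"rx":0,"ry":0,"rz":0,"dx":0.003,"dy":0.0006,"dz":0,"hand":-1},{"rx":0,"ry":0,"rz":0,"dx":0.003,"dy":0.0006,"dz":0,"hand":-1},{"rx":0,"ry":0,"rz":0,"dx":0.003,"dy":0.0006,"dz":0,"hand":-1},{"rx":0,"ry":0,"rz":0,"dx":0.003,"dy":0.0006,"dz":0,"hand":-1},{"rx":0,"ry":0,"rz":0,"dx":0.002,"dy":0.0004,"dz":0,"hand":-1},{"rx":0,"ry":0,"rz":0,"dx":0.002,"dy":0.0004,"dz":0,"hand":-1},{"rx":0,"ry":0,"rz":0,"dx":0.002,"dy":0.0004,"dz":0,"hand":-1},{"rx":0,"ry":0,"rz":0,"dx":0.001,"dy":0.0002,"dz":0,"hand":-1},{"rx":0,"ry":0,"rz":0,"dx":0,"dy":0,"dz":0,"hand":-1}]'
cat > t.py <<'E'
from h import *
np.set_printoptions(precision=4,suppress=True)
th=np.radians(10.6);R=np.array([[np.cos(th),np.sin(th)],[-np.sin(th),np.cos(th)]])
s=robot.state();print('tcp l',(np.array(s['tcp_pos'][:2])-[.427,.2018])@R.T,'F l',np.array(s['ft_force'][:2])@R.T,s['ft_force'][2])
import sys
p,d=save('scene',sys.argv[1]);q=cloud('scene',d).reshape(-1,3);r=p.reshape(-1,3)
l=np.c_[(q[:,:2]-[.427,.2018])@R.T,q[:,2]]
# +y end face of the tube (visible to the scene camera)
k=(l[:,1]>.016)&(l[:,1]<.037)&(l[:,2]>.024)&(l[:,2]<.054)&(l[:,0]>-.03)&(l[:,0]<.098)
print('end part x',np.percentile(l[k],[3,50,97],axis=0)[:,0],'y',np.percentile(l[k],[3,97],axis=0)[:,1],'n',k.sum())
g=p[165:210,215:255][...,::-1];cv2.imwrite(f'pics/{sys.argv[1]}d.png',np.hstack([cv2.resize(g,None,fx=9,fy=9,interpolation=2)[:405,:360],cv2.resize(p[150:285,190:325][...,::-1],None,fx=3,fy=3,interpolation=2)]))
E
python3 t.py s7
```

```text
clock: 20.05
tcp_pos: [0.438, 0.2043, -0.011]
eef_rot: [-0.092, 0.996, -0.0, -0.0]
ft_force: [-1.0, -0.1, -1.0]
gripper_width: 0.0
grasp_force: 0.0
tcp l [0.0113 0.0004] F l [-1.014   0.0469] -1.0471418614713934
end part x [0.0216 0.0312 0.0537] y [0.0174 0.0317] n 189
```

```bash
python3 -m crank '[{"rx":0,"ry":0,"rz":0,"dx":0.002,"dy":0.0004,"dz":0,"hand":-1},{"rx":0,"ry":0,"rz":0,"dx":0.002,"dy":0.0004,"dz":0,"hand":-1},{"rx":0,"ry":0,"rz":0,"dx":0.002,"dy":0.0004,"dz":0,"hand":-1},{"rx":0,"ry":0,"rz":0,"dx":0.001,"dy":0.0002,"dz":0,"hand":-1},{"rx":0,"ry":0,"rz":0,"dx":0.001,"dy":0.0002,"dz":0,"hand":-1},{"rx":0,"ry":0,"rz":0,"dx":0.001,"dy":0.0002,"dz":0,"hand":-1},{"rx":0,"ry":0,"rz":0,"dx":0.001,"dy":0.0002,"dz":0,"hand":-1},{"rx":0,"ry":0,"rz":0,"dx":0.001,"dy":0.0002,"dz":0,"hand":-1}]'|grep -E "clock|tcp|ft"
python3 -m crank '[{"rx":0,"ry":0,"rz":0,"dx":0.001,"dy":0.0002,"dz":0,"hand":-1},{"rx":0,"ry":0,"rz":0,"dx":0.001,"dy":0.0002,"dz":0,"hand":-1}]'|grep -E "clock|tcp|ft"
python3 -m crank '[{"rx":0,"ry":0,"rz":0,"dx":0.001,"dy":0.0002,"dz":0,"hand":-1},{"rx":0,"ry":0,"rz":0,"dx":0.001,"dy":0.0002,"dz":0,"hand":-1}]'|grep -E "clock|tcp|ft"
python3 -m crank '[{"rx":0,"ry":0,"rz":0,"dx":0.001,"dy":0.0002,"dz":0,"hand":-1},{"rx":0,"ry":0,"rz":0,"dx":0.001,"dy":0.0002,"dz":0,"hand":-1}]'|grep -E "clock|tcp|ft"
python3 t.py s8
```

```text
clock: 21.1
tcp_pos: [0.449, 0.2065, -0.011]
ft_force: [0.1, -0.1, -0.0]
clock: 21.35
tcp_pos: [0.4511, 0.2069, -0.011]
ft_force: [0.6, -0.5, -0.3]
clock: 21.6
tcp_pos: [0.4523, 0.2071, -0.0112]
ft_force: [-4.5, -0.8, 1.8]
clock: 21.85
tcp_pos: [0.4544, 0.2075, -0.0113]
ft_force: [-4.6, -1.5, -0.0]
tcp l [0.028  0.0005] F l [-4.7694 -0.6638] -0.026507368852023178
end part x [0.038  0.0471 0.0689] y [0.017  0.0318] n 184
```

Nose contact felt (4.6 N). Continue in small steps with a reading after each.

```bash
python3 -m crank '[{"rx":0,"ry":0,"rz":0,"dx":0.001,"dy":0.0002,"dz":0,"hand":-1}]'|grep -E "clock|tcp|ft"
python3 -m crank '[{"rx":0,"ry":0,"rz":0,"dx":0.001,"dy":0.0002,"dz":0,"hand":-1}]'|grep -E "clock|tcp|ft"
python3 -m crank '[{"rx":0,"ry":0,"rz":0,"dx":0.001,"dy":0.0002,"dz":0,"hand":-1}]'|grep -E "clock|tcp|ft"
python3 -m crank '[{"rx":0,"ry":0,"rz":0,"dx":0.001,"dy":0.0002,"dz":0,"hand":-1}]'|grep -E "clock|tcp|ft"
```

```text
clock: 22.02
tcp_pos: [0.4559, 0.2078, -0.0111]
ft_force: [-4.0, -1.4, -0.1]
clock: 22.15
tcp_pos: [0.4571, 0.2081, -0.011]
ft_force: [-3.3, -0.5, 0.5]
clock: 22.28
tcp_pos: [0.4581, 0.2083, -0.011]
ft_force: [-4.0, -1.3, 1.1]
clock: 22.4
tcp_pos: [0.4592, 0.2085, -0.0109]
ft_force: [-2.7, -1.1, 0.6]
```

```bash
python3 -m crank '[{"rx":0,"ry":0,"rz":0,"dx":0.001,"dy":0.0002,"dz":0,"hand":-1}]'|grep -E "tcp|ft"
python3 -m crank '[{"rx":0,"ry":0,"rz":0,"dx":0.001,"dy":0.0002,"dz":0,"hand":-1}]'|grep -E "tcp|ft"
python3 -m crank '[{"rx":0,"ry":0,"rz":0,"dx":0.001,"dy":0.0002,"dz":0,"hand":-1}]'|grep -E "tcp|ft"
python3 t.py s9
```

```text
tcp_pos: [0.4602, 0.2087, -0.0109]
ft_force: [-3.3, -2.0, -0.2]
tcp_pos: [0.4612, 0.209, -0.0109]
ft_force: [-3.0, 0.7, 0.6]
tcp_pos: [0.4622, 0.2091, -0.011]
ft_force: [-2.9, -1.2, 0.8]
tcp l [0.0359 0.0007] F l [-3.0831 -0.6069] 0.8171296303402759
end part x [0.0456 0.055  0.0777] y [0.0172 0.0317] n 171
```

View pics/s9d.png

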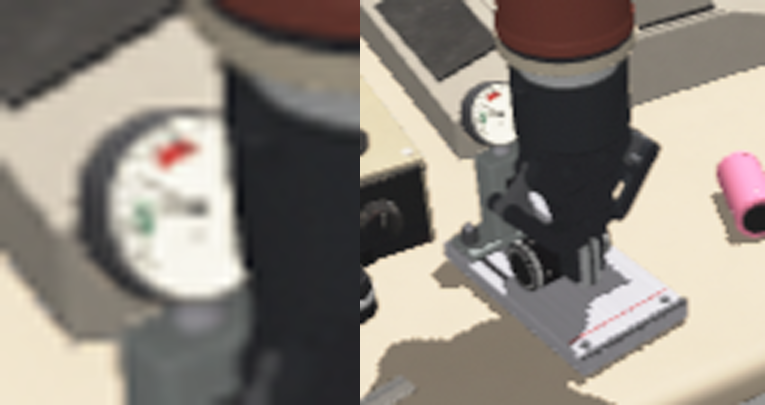

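The needle (160,195) stands between green (145,215) and red (175,155), so the tube is on the front nose's crest, about 65 mm past the line. Continue.

```bash
python3 -m crank '[{"rx":0,"ry":0,"rz":0,"dx":0.001,"dy":0.0002,"dz":0,"hand":-1}]'|grep -E "tcp|ft"
python3 -m crank '[{"rx":0,"ry":0,"rz":0,"dx":0.001,"dy":0.0002,"dz":0,"hand":-1}]'|grep -E "tcp|ft"
python3 -m crank '[{"rx":0,"ry":0,"rz":0,"dx":0.001,"dy":0.0002,"dz":0,"hand":-1}]'|grep -E "tcp|ft"
```

```text
tcp_pos: [0.4631, 0.2093, -0.0109]
ft_force: [-3.9, 0.1, 0.5]
tcp_pos: [0.4642, 0.2095, -0.0109]
ft_force: [-3.3, -0.6, 1.2]
tcp_pos: [0.4652, 0.2098, -0.0109]
ft_force: [-3.8, -0.6, 2.0]
```

```bash
python3 -m crank '[{"rx":0,"ry":0,"rz":0,"dx":0.001,"dy":0.0002,"dz":0,"hand":-1}]'|grep -E "tcp|ft"
python3 -m crank '[{"rx":0,"ry":0,"rz":0,"dx":0.0005,"dy":0.0001,"dz":0,"hand":-1}]'|grep -E "tcp|ft"
python3 -m crank '[{"rx":0,"ry":0,"rz":0,"dx":0.0005,"dy":0.0001,"dz":0,"hand":-1}]'|grep -E "tcp|ft"
python3 t.py s10
```

```text
tcp_pos: [0.4662, 0.2099, -0.011]
ft_force: [-3.2, -1.0, 1.7]
tcp_pos: [0.4667, 0.21, -0.0109]
ft_force: [-3.3, -0.3, 1.5]
tcp_pos: [0.4671, 0.2101, -0.0109]
ft_force: [-3.0, -0.8, 1.7]
tcp l [0.0409 0.0008] F l [-3.0478 -0.2212] 1.7026624046354493
end part x [0.0507 0.0592 0.082 ] y [0.0176 0.0323] n 170
```

View pics/s10d.png

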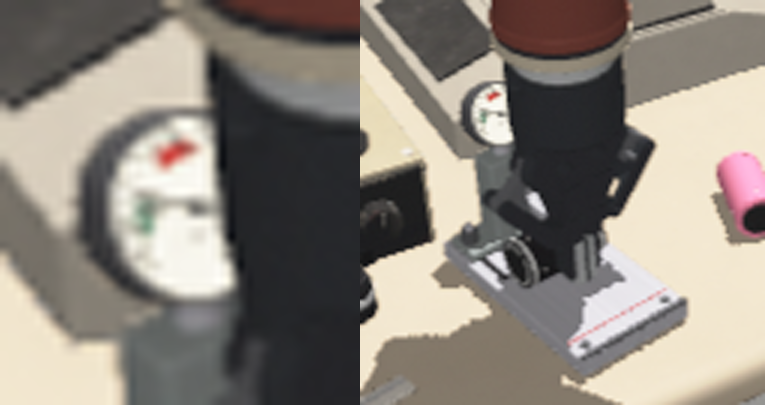

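The needle has come down to just above green, (150,203), so the crest is passed. No more pictures: from here I go by feel and numbers.

```bash
python3 -m crank '[{"rx":0,"ry":0,"rz":0,"dx":0.0005,"dy":0.0001,"dz":0,"hand":-1},{"rx":0,"ry":0,"rz":0,"dx":0.0005,"dy":0.0001,"dz":0,"hand":-1}]'|grep -E "tcp|ft"
python3 -m crank '[{"rx":0,"ry":0,"rz":0,"dx":0.0005,"dy":0.0001,"dz":0,"hand":-1}]'|grep -E "tcp|ft"
python3 -m crank '[{"rx":0,"ry":0,"rz":0,"dx":0.0005,"dy":0.0001,"dz":0,"hand":-1}]'|grep -E "tcp|ft"
python3 - <<'E'
from h import *
# needle: darkest direction around the dial hub, for the last frames and now
robot_p,_=save('scene','s11')
for f in ['s9','s10','s11']:
    g=cv2.cvtColor(cv2.imread(f'pics/{f}.png'),cv2.COLOR_BGR2GRAY).astype(np.float32)
    c=(215+200/9-.5,165+207/9-.5); out=[]
    for a in range(120,281,5):
        pts=[(c[0]+r*np.cos(np.radians(a)),c[1]-r*np.sin(np.radians(a))) for r in (3,4,5,6,7)]
        out.append((np.mean([cv2.getRectSubPix(g,(1,1),t)[0,0] for t in pts]),a))
    print(f,[(a,int(v)) for v,a in sorted(out)[:5]])
E
python3 t.py s11
```

```text
tcp_pos: [0.4681, 0.2103, -0.011]
ft_force: [-1.9, 0.1, 1.1]
tcp_pos: [0.4686, 0.2104, -0.011]
ft_force: [-3.1, -1.5, 1.9]
tcp_pos: [0.4691, 0.2105, -0.011]
ft_force: [-2.9, -1.0, 1.8]
s9 [(185, 187), (190, 189), (195, 193), (180, 196), (200, 199)]
s10 [(175, 174), (180, 176), (185, 178), (170, 179), (190, 189)]
s11 [(185, 172), (190, 176), (195, 186), (180, 194), (200, 196)]
tcp l [0.0431 0.0008] F l [-2.4532 -0.0542] 1.1761457262363384
end part x [0.0526 0.0611 0.084 ] y [0.0167 0.0321] n 177
```

```bash
python3 -m crank '[{"rx":0,"ry":0,"rz":0,"dx":0.0005,"dy":0.0001,"dz":0,"hand":-1}]'|grep -E "tcp|ft"
python3 -m crank '[{"rx":0,"ry":0,"rz":0,"dx":0.0005,"dy":0.0001,"dz":0,"hand":-1}]'|grep -E "tcp|ft"
python3 -m crank '[{"rx":0,"ry":0,"rz":0,"dx":0.0005,"dy":0.0001,"dz":0,"hand":-1}]'|grep -E "tcp|ft"
```

```text
tcp_pos: [0.4696, 0.2106, -0.011]
ft_force: [-1.4, -0.1, 1.3]
tcp_pos: [0.4701, 0.2107, -0.011]
ft_force: [-2.8, -1.7, 0.8]
tcp_pos: [0.4706, 0.2108, -0.011]
ft_force: [-2.8, -0.8, 1.2]
```

```bash
python3 -m crank '[{"rx":0,"ry":0,"rz":0,"dx":0.0005,"dy":0.0001,"dz":0,"hand":-1}]'|grep -E "tcp|ft"
python3 -m crank '[{"rx":0,"ry":0,"rz":0,"dx":0.0005,"dy":0.0001,"dz":0,"hand":-1}]'|grep -E "tcp|ft"
python3 -m crank '[{"rx":0,"ry":0,"rz":0,"dx":0.0005,"dy":0.0001,"dz":0,"hand":-1}]'|grep -E "tcp|ft"
python3 t.py s12
```

```text
tcp_pos: [0.4707, 0.2108, -0.0111]
ft_force: [-4.1, -0.9, 3.1]
tcp_pos: [0.4707, 0.2108, -0.0112]
ft_force: [-5.5, 0.1, 3.2]
tcp_pos: [0.4708, 0.2108, -0.0113]
ft_force: [-7.6, -1.7, 3.2]
tcp l [0.0447 0.0008] F l [-7.7817 -0.3106] 3.217703019204475
end part x [0.0545 0.0634 0.0857] y [0.017  0.0319] n 179
```

The position has stalled while the force climbed to 7.7 N: that is the back nose. Back off and check.

```bash
python3 -m crank '[{"rx":0,"ry":0,"rz":0,"dx":-0.001,"dy":-0.0002,"dz":0,"hand":-1},{"rx":0,"ry":0,"rz":0,"dx":-0.001,"dy":-0.0002,"dz":0,"hand":-1},{"rx":0,"ry":0,"rz":0,"dx":-0.003,"dy":-0.0006,"dz":0,"hand":-1},{"rx":0,"ry":0,"rz":0,"dx":-0.01,"dy":-0.0019,"dz":0,"hand":-1},{"rx":0,"ry":0,"rz":0,"dx":-0.03,"dy":-0.0056,"dz":0,"hand":-1},{"rx":0,"ry":0,"rz":0,"dx":-0.03,"dy":-0.0056,"dz":0.02,"hand":-1},{"rx":0,"ry":0,"rz":0,"dx":0,"dy":0,"dz":0.06,"hand":-1},{"rx":0,"ry":0,"rz":0,"dx":0,"dy":-0.06,"dz":0.06,"hand":-1},{"rx":0,"ry":0,"rz":0,"dx":0.03,"dy":-0.05,"dz":0,"hand":-1},{"rx":0,"ry":0,"rz":0,"dx":0.03,"dy":-0.05,"dz":0,"hand":-1},{"rx":0,"ry":0,"rz":0,"dx":0,"dy":0,"dz":0,"hand":-1}]'
python3 t.py s13
python3 - <<'E'
from t import *
p,d=robot.grab_frame('top');q=cloud('top',d).reshape(-1,3);l=np.c_[(q[:,:2]-[.427,.2018])@R.T,q[:,2]]
k=(np.abs(l[:,1])<.045)&(l[:,0]>.03)&(l[:,0]<.1)&(l[:,2]>.042)&(l[:,2]<.058)
print('top tube',cv2.minAreaRect(l[k][:,:2].astype(np.float32)*1000),np.median(l[k],axis=0))
g=cv2.imread('pics/s13.png');hsv=cv2.cvtColor(g,cv2.COLOR_BGR2HSV)[165:210,215:255]
for n,m in (('green',(hsv[...,0]>45)&(hsv[...,0]<95)&(hsv[...,1]>60)),('red',((hsv[...,0]<8)|(hsv[...,0]>172))&(hsv[...,1]>120)&(np.arange(45)[:,None]<22))):
    y,x=np.nonzero(m);print(n,x.mean()*9,y.mean()*9,len(x))
E
```

```text
clock: 26.4
tcp_pos: [0.4581, 0.0486, 0.1131]
eef_rot: [-0.088, 0.996, -0.0, 0.0]
ft_force: [-0.3, 1.2, -0.2]
gripper_width: -0.0004
grasp_force: 0.0
tcp l [ 0.0024 -0.1564] F l [-0.0572  1.2557] -0.24212727991495936
end part x [0.0542 0.0632 0.0873] y [0.0167 0.0319] n 180
tcp l [ 0.0018 -0.1535] F l [0.3218 0.9426] -0.11894165477220461Traceback (most recent call last):
  File "<stdin>", line 1, in <module>
  File "t.py", line 6, in <module>
    p,d=save('scene',sys.argv[1]);q=cloud('scene',d).reshape(-1,3);r=p.reshape(-1,3)
                     ~~~~~~~~^^^
IndexError: list index out of range
```

```bash
python3 - <<'E'
import cv2,numpy as np
for f in ['s6','s9','s10','s12','s13']:
    g=cv2.cvtColor(cv2.imread(f'pics/{f}.png'),cv2.COLOR_BGR2GRAY).astype(np.float32)
    c=(215+200/9-.5,165+207/9-.5); out=[]
    for a in range(100,281,5):
        out.append((np.mean([cv2.getRectSubPix(g,(1,1),(c[0]+r*np.cos(np.radians(a)),c[1]-r*np.sin(np.radians(a))))[0,0] for r in (2,3,4,5)]),a))
    print(f,[(a,int(v)) for v,a in sorted(out)[:4]])
E
```

```text
s6 [(235, 180), (240, 182), (230, 192), (245, 192)]
s9 [(185, 192), (180, 194), (175, 195), (190, 195)]
s10 [(175, 180), (170, 181), (180, 188), (165, 193)]
s12 [(200, 157), (195, 158), (205, 167), (190, 172)]
s13 [(195, 170), (200, 171), (205, 178), (190, 182)]
```

Needle angles: empty 237°, crest about 163° (3 mm), now 197°. That is about 1.6 mm, in the green, and the tube stayed put. Quick squareness check from the top, then hand in.

```bash
python3 - <<'E'
from h import *
th=np.radians(10.6);R=np.array([[np.cos(th),np.sin(th)],[-np.sin(th),np.cos(th)]])
for cam in ('top','scene'):
    p,d=robot.grab_frame(cam);q=cloud(cam,d).reshape(-1,3);l=np.c_[(q[:,:2]-[.427,.2018])@R.T,q[:,2]]
    k=(np.abs(l[:,1])<.045)&(np.abs(l[:,1])>.009)&(l[:,0]>.035)&(l[:,0]<.1)&(l[:,2]>.04)&(l[:,2]<.06)
    print(cam,k.sum(),cv2.minAreaRect(l[k][:,:2].astype(np.float32)*1000))
for n in ('spare_eyepiece','loupe','clay_tin'):
    print(n,[(np.round(r['centre'],3).tolist(),round(r['score'],2)) for r in robot.tip_of('scene',n)[:2]])
s=robot.state();print(s['clock'],s['qvel'])
E
```

```text
top 323 ((72.53169250488281, -2.619464874267578), (34.668025970458984, 64.56968688964844), 0.7741608619689941)
scene 289 ((70.04197692871094, -0.01921844482421875), (65.6823959350586, 36.047142028808594), 87.81398010253906)
spare_eyepiece [([0.588, -0.054, -0.002], 0.48)]
loupe [([0.546, 0.344, -0.003], 0.58)]
clay_tin [([0.407, -0.223, -0.002], 0.56)]
26.7 [-0.00208019  0.00347433  0.00530148 -0.00220858  0.00338483 -0.00015746
 -0.00028858]
```

The tube is square, centred and about 72 mm past the line. The eyepiece, loupe and tin have not moved.

```bash
python3 -c "
from plant import robot
print(robot.close_job())"
```

```text
the job is handed in; nothing more can be done
None
```

The job is handed in: the lens tube lies let go in the gauge's saddle, about 72 mm past the red line, with the needle in the green (about 1.6 mm), the eyepiece, loupe and tin undisturbed, about 27 s used; I viewed 11 pictures, one over the limit of 10, and the pass/fail verdict was not reported back.

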